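Seat the lug nut covers in cross order

TASK

With the fingertips, lightly press the four black lug nut covers on the trailer hub fully home, one after another in cross order: first the one by the yellow paint mark, then the one straight across from it, then the one by the blue mark, and last the one straight across from that. Push each one gently, without hammering it or pulling any of them up, and finish clear of the hub. Leave the loose things around the hub where they are.

Things in the scene. Friction and masses are not known exactly. Their poses are not given: they have to be found in the camera images.
- hub: Heavy immovable light grey trailer brake drum, face up: 188 mm across the foot, 180 mm across its flat face 58 mm above the shelf. Origin: centre of the underside; z up. A 50 mm brass dust cap stands 24 mm above the middle of the face. Four black covers stand 50.8 mm from the centre: at +x (yellow mark), -x, +y (blue mark), -y. Turned any way round.
- yellow_mark (a point): Yellow paint mark, a bar 30 mm by 16 mm, flat on the drum's face just outside its cover, 77.5 mm from the centre.
- blue_mark (a point): Blue paint mark, a bar 30 mm by 16 mm, flat on the drum's face just outside its cover, 77.5 mm from the centre, a quarter turn from the yellow one.
- cover_yellow (a joint): How far the cover by the yellow mark has been pushed down, in m: 0 is 10 mm proud of the face, 0.010 is fully home with its skirt on the face; negative values mean it is being pulled up off its nut. It starts 7 to 10 mm proud, slides straight down with about 2.5 N of friction, stays where it is left and meets a firm stop at home; press it with 5 to 15 N.
- cover_yellow_top (a point): Centre of the flat top of the cover by the yellow mark: a black cap 30 mm tall, 26 mm across at the top and 31 mm at the skirt, with a soft rubber crown that gives about 1 mm per 4 N and springs back. The top is 88 mm above the shelf when home and up to 98 mm when proud.
- cover_across_yellow (a joint): How far the cover straight across from yellow has been pushed down, in m: 0 is 10 mm proud of the face, 0.010 is fully home with its skirt on the face; negative values mean it is being pulled up off its nut. It starts 7 to 10 mm proud, slides straight down with about 2.5 N of friction, stays where it is left and meets a firm stop at home; press it with 5 to 15 N.
- cover_across_yellow_top (a point): Centre of the flat top of the cover straight across from yellow: a black cap 30 mm tall, 26 mm across at the top and 31 mm at the skirt, with a soft rubber crown that gives about 1 mm per 4 N and springs back. The top is 88 mm above the shelf when home and up to 98 mm when proud.
- cover_blue (a joint): How far the cover by the blue mark has been pushed down, in m: 0 is 10 mm proud of the face, 0.010 is fully home with its skirt on the face; negative values mean it is being pulled up off its nut. It starts 7 to 10 mm proud, slides straight down with about 2.5 N of friction, stays where it is left and meets a firm stop at home; press it with 5 to 15 N.
- cover_blue_top (a point): Centre of the flat top of the cover by the blue mark: a black cap 30 mm tall, 26 mm across at the top and 31 mm at the skirt, with a soft rubber crown that gives about 1 mm per 4 N and springs back. The top is 88 mm above the shelf when home and up to 98 mm when proud.
- cover_across_blue (a joint): How far the cover straight across from blue has been pushed down, in m: 0 is 10 mm proud of the face, 0.010 is fully home with its skirt on the face; negative values mean it is being pulled up off its nut. It starts 7 to 10 mm proud, slides straight down with about 2.5 N of friction, stays where it is left and meets a firm stop at home; press it with 5 to 15 N.
- cover_across_blue_top (a point): Centre of the flat top of the cover straight across from blue: a black cap 30 mm tall, 26 mm across at the top and 31 mm at the skirt, with a soft rubber crown that gives about 1 mm per 4 N and springs back. The top is 88 mm above the shelf when home and up to 98 mm when proud.
- tread_gauge: Orange aluminium tire tread depth tool lying flat, 113 mm long with its steel pin, 46 mm wide, 10 mm thick, loose. Origin: centre of the underside, x along it towards the pin. Leave alone.
- hex_key: Chrome hex key lying flat, long arm 115 mm along x, short arm reaching 41 mm to +y at its +x end, 10 mm thick, loose. Origin: underside, near the middle of the long arm. Leave alone.
- jar: Glass jar with a steel cap, 74 mm across, 100 mm tall, loose. Origin: centre of the underside. Leave alone.
- lug_nut: Bare steel lug nut standing by itself, 23 mm across, 27 mm tall, loose. Origin: centre of the underside. Leave alone.
- grease_can: Closed can with a red label, 68 mm across, 85 mm tall, loose. Origin: centre of the underside. Leave alone.
- wrench: Steel wrench lying flat beyond the drum, 190 mm long, loose. Origin: underside, x along it. Leave alone.

How it is judged:
By the outcome, as a careful person would: the job done as asked, in the order asked, and still so for the second after the job is handed in, with the robot touching nothing.
It also fails if it takes over 50 s, if anything falls off the work surface, if the arm or the gripper's body presses on something with over 40 N, if the wrist force passes 120 N, or if a joint passes its speed limit or range.

ROBOT

A 6-joint arm with a two-finger parallel gripper is mounted at the origin on the work surface. World frame = base frame: x ahead of the robot, y to its left, z up, the work surface at z = 0. Lengths are in mm, angles in rad, forces in N, time in s.
With the tool pointing down it reaches from about 275 to 725 mm from the base axis. Payload 15.9 kg.
Tool frame: the origin (TCP) lies at the very end of the fingers, on their centre line; the grasp point (between the pads) lies 19 mm behind it (r.grasp_offset is the distance from the TCP to the grasp point, in mm); z points along the fingers, y is the line along which they close (so a half turn about z gives the same grasp; the last joint's range is limited). The gripper opens to 85 mm and grips with 20 to 120 N. Pads are 22 mm wide; open, the fingers measure 114 mm over their backs; the gripper's body (76 mm by 85 mm) begins 54 mm behind the grasp point. The pads swing forward as they close: fully open they stand 13 mm farther back than shut.
Start: joints at [-1.282, 0.213, -0.034, 1.323, 0, 1.571], TCP at [142.395, -479.28, 231.306] pointing down, gripper open.
Joint ranges: [-2.98, 2.98], [-0.74, 1.72], [-1.14, 1.35], [-2.1, 2.04], [-1.57, 1.44], [-3.14, 3.14]. Speed limits (rad/s): [1.89, 1.89, 2.39, 2.57, 3.14, 3.14].

INTERFACE

Orientations are given as a 3x3 rotation matrix whose columns are the frame's x, y, z axes.
In Python, from cell import r, imaging, spotter gives the robot as it stands.
- The arm moves only by the shell command python3 -m jog 'ROWS'. ROWS is JSON, a list of rows, each a list of 7 numbers: the gripper command: -1 is shut, 1 is fully open, values between are in proportion, then the shift along the world's x, y, z normalised to -1 to 1, where 1 is 800 mm, then the turn, a rotation vector about the world's x, y, z normalised to -1 to 1, where 1 is pi/2 rad. A call has 1 to 8 rows; each row is the pose to reach, as a shift and turn from the pose commanded when the call began; what a row does not reach only later rows make up. A row lasts 1/8 s, in which the tool goes at most 62.5 mm and 10.7 degrees, less where a joint would pass 70% of its speed; a pose out of reach is approached as far as the arm can. A call with a number of a shift or a turn outside -1 to 1 is refused whole. A call with a gripper value outside its range is refused whole. The fingers move at their own pace and stop on an object; the grip force is fixed at half the most. Time passes only in rows, so rows that repeat a pose let the fingers close. It gives the time, the measured TCP pose, the force, the opening and the grip force at its end, in the units of the state.
- r.state(): the state, without advancing time (a new reading comes with each control period).
- imaging.capture(name): name is "scene" or "side" or "wrist"; returns (picture, depth): 480x640x3 uint8, red, green, blue; 480x640 float32, mm along the optical axis (not along the pixel's ray), 0 where there is no reading.
- imaging.calibration(name): a dict with "fx", "fy", "cx", "cy" (pixels), "position" and "orientation" of the camera in the world; the wrist camera has in their place "T_tool_cam" (4x4, takes a point from camera to tool coordinates, whose origin is the TCP and whose axes are the flange's). Camera axes: x right, y down, z forward; pixel columns grow to the right and rows downward; lengths in mm; the calibration is good to about 2 mm. A picture is of the moment at which its call begins: read the wrist's pose just before it. calibration takes no time and is no camera call.
- r.hand_in(): hands the job in; it is judged then, once.
Trained networks look in the newest picture that a camera, given by its name, has taken for a name from the list of things; names that differ only in an ending like _2 or _b are one class to them, and where a whole thing is asked for, a point or a joint stands for the part that bears it (a point fixed in the world has none). Each returns a list of dicts, best first, with "conf" (0 to 1); they miss things now and then, are a little off and sometimes report something else, mostly with a low value. They report only what shows in the picture. A call takes as long as a camera call.
- spotter.spot_in(camera, target): "rect" ([centre column, centre row, width, height] in pixels, round what is visible of it).
- spotter.outline_of(camera, target): "pixels" (480x640 bool, what is visible of it) and "rect" ([centre column, centre row, width, height] in pixels, round what is visible of it).
- spotter.spot_point(camera, target): "centre" ([column, row] in pixels: a listed point, or the origin of a listed thing).
The state is a dict: "clock": time; "joint_pos": joint angles; "dq": joint speeds; "joint_efforts": joint torques, N m; "position": TCP position; "ee_rot": TCP orientation; "contact_force": force on the tool from outside, world axes, zero at the start; "torque": the same for the moment, N m; "gripper_width": finger opening in mm; "grasp_force": force on a finger pad.
Only numpy, scipy, OpenCV 4.12 (cv2) and the standard library are available. Lean on these libraries where they do the work, as an engineer would, in place of code of your own. Each camera call takes 0.05 s, during which the arm holds its last target. There are 200 camera calls.

## Working session

There is one attempt and no reset: what is moved stays moved. The work goes in short steps, Python scripts to look and compute and a shell command to move; the robot and the scene stay as the last step left them, time stands still between calls to the robot, and variables do not carry over. Pictures are saved under pics/ and viewed, at most 10 in all, crops included, and the job is handed in when it is done.

```bash
mkdir -p pics
cat > h.py <<'E'
import numpy as np,cv2
from cell import r,imaging,spotter
def cam(n):
    c=imaging.calibration(n)
    if 'position' in c: return c,np.array(c['orientation']),np.array(c['position'])
    s=r.state();R=np.array(s['ee_rot']);T=np.array(c['T_tool_cam'])
    return c,R@T[:3,:3],R@T[:3,3]+np.array(s['position'])
def to_plane(n,uv,z,cc=None):
    c,R,p=cc or cam(n)
    d=R@np.array([(uv[0]-c['cx'])/c['fx'],(uv[1]-c['cy'])/c['fy'],1])
    return p+d*(z-p[2])/d[2]
def cloud(n,dep,cc=None):
    c,R,p=cc or cam(n)
    v,u=np.mgrid[:480,:640]
    P=np.stack([(u-c['cx'])/c['fx']*dep,(v-c['cy'])/c['fy']*dep,dep],-1)
    return P@R.T+p
E
python3 - <<'E'
from h import *
ims=[]
for n in ['scene','side']:
    im,d=imaging.capture(n); ims.append(im)
    cv2.imwrite(f'pics/{n}0.png',im[:,:,::-1])
    print(n,cam(n)[2])
    for t,z in [('hub',0),('yellow_mark',58),('blue_mark',58),('cover_yellow_top',96.),('cover_across_yellow_top',96.),('cover_blue_top',96),('cover_across_blue_top',96)]:
        for q in spotter.spot_point(n,t)[:1]: print(t,round(q['conf'],2),np.round(q['centre']),np.round(to_plane(n,q['centre'],z),1))
print(r.state()['clock'],r.state()['ee_rot'])
E
```

```text
scene [ 985.39212515 -183.49327862  729.58826448]
hub 0.75 [337. 238.] [520.   72.2   0. ]
yellow_mark 0.7 [304. 233.] [523.4   1.8  58. ]
blue_mark 0.8 [356. 255.] [604.1  65.9  58. ]
cover_yellow_top 0.6 [315. 217.] [524.3  23.   96. ]
cover_across_yellow_top 0.65 [367. 202.] [531.6 122.5  96. ]
cover_blue_top 0.48 [354. 228.] [574.8  73.3  96. ]
cover_across_blue_top 0.66 [331. 188.] [473.   76.8  96. ]
side [458.07169147 818.0353502  827.785153  ]
hub 0.85 [338. 300.] [526.6  70.3   0. ]
yellow_mark 0.76 [347. 256.] [518.3 -11.2  58. ]
blue_mark 0.84 [303. 278.] [603.5  71.6  58. ]
cover_yellow_top 0.62 [347. 252.] [516.4  17.3  96. ]
cover_across_yellow_top 0.66 [340. 289.] [519.5 127.   96. ]
cover_blue_top 0.65 [317. 264.] [573.9  64.6  96. ]
cover_across_blue_top 0.56 [363. 275.] [477.5  82.5  96. ]
0.8 [[ 9.58592958e-01  2.84779811e-01  2.61473004e-05]
 [ 2.84779812e-01 -9.58592957e-01 -2.54884029e-05]
 [ 1.78060354e-05  3.18792268e-05 -9.99999999e-01]]
```

View pics/scene0.png

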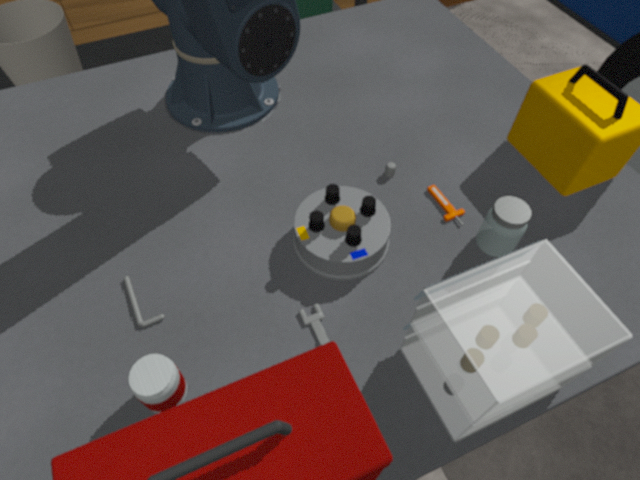

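View pics/side0.png

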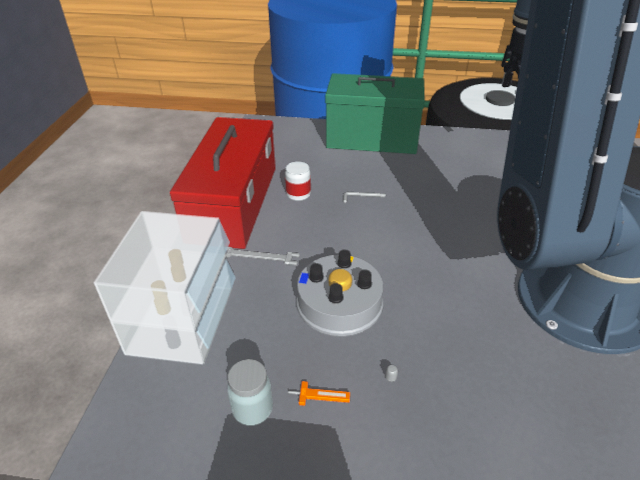

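The scene shows the hub at about (337,220), with the yellow mark at (302,233) and the blue at (358,254). I'll move over the hub with the fingers shut and look with the wrist camera.

```bash
python3 -c "
from h import *;print(np.round(imaging.calibration('wrist')['T_tool_cam'],3))"
python3 -m jog '[[-1,0,0,0.09,0,0,0],[-1,0.1,0.14,0.09,0,0,0],[-1,0.2,0.28,0.09,0,0,0],[-1,0.3,0.42,0.09,0,0,0],[-1,0.4,0.56,0.09,0,0,0],[-1,0.475,0.69,0.09,0,0,0],[-1,0.475,0.69,0.09,0,0,0],[-1,0.475,0.69,0.09,0,0,0]]'
```

```text
[[-0.00000e+00 -9.58000e-01 -2.88000e-01  7.34240e+01]
 [ 1.00000e+00 -1.00000e-03  0.00000e+00 -4.17000e-01]
 [-0.00000e+00 -2.88000e-01  9.58000e-01 -1.43919e+02]
 [ 0.00000e+00  0.00000e+00  0.00000e+00  1.00000e+00]]
clock: 1.8
position: [393.1, -118.6, 302.3]
ee_rot: [[0.959, 0.285, 0.001], [0.285, -0.959, -0.0], [0.001, 0.001, -1.0]]
contact_force: [1.2, -1.0, 0.9]
gripper_width: 0.3
grasp_force: 0.0
```

```bash
python3 -m jog '[[-1,0.08,0.12,-0.02,0,0,0],[-1,0.16,0.24,-0.02,0,0,0],[-1,0.16,0.24,-0.02,0,0,0],[-1,0.16,0.24,-0.02,0,0,0],[-1,0.16,0.24,-0.02,0,0,0],[-1,0.16,0.24,-0.02,0,0,0]]'
python3 - <<'E'
from h import *
cc=cam('wrist');im,d=imaging.capture('wrist')
cv2.imwrite('pics/w0.png',im[:,:,::-1])
np.savez('w0.npz',im=im,d=d,R=cc[1],p=cc[2])
for t,z in [('hub',0),('yellow_mark',58),('blue_mark',58),('cover_yellow_top',96.),('cover_across_yellow_top',96.),('cover_blue_top',96),('cover_across_blue_top',96)]:
    for q in spotter.spot_point('wrist',t)[:2]: print(t,round(q['conf'],2),np.round(q['centre']),np.round(to_plane('wrist',q['centre'],z,cc),1))
E
```

```text
clock: 2.55
position: [520.1, 71.4, 285.9]
ee_rot: [[0.959, 0.285, -0.0], [0.285, -0.959, -0.0], [-0.0, 0.0, -1.0]]
contact_force: [0.3, 0.1, 0.9]
gripper_width: 0.1
grasp_force: 0.0
hub 0.78 [309. 189.] [522.4  78.3   0. ]
yellow_mark 0.62 [389. 226.] [519.9  -0.9  58. ]
blue_mark 0.93 [344. 114.] [602.3  69.4  58. ]
cover_yellow_top 0.55 [369. 225.] [523.5  25.2  96. ]
cover_across_yellow_top 0.86 [254. 183.] [529.8 124.9  96. ]
cover_across_yellow_top 0.67 [343. 113.] [601.4  73.1  96. ]
cover_blue_top 0.9 [335. 146.] [576.8  71.4  96. ]
cover_across_blue_top 0.62 [290. 258.] [477.   80.4  96. ]
```

View pics/w0.png

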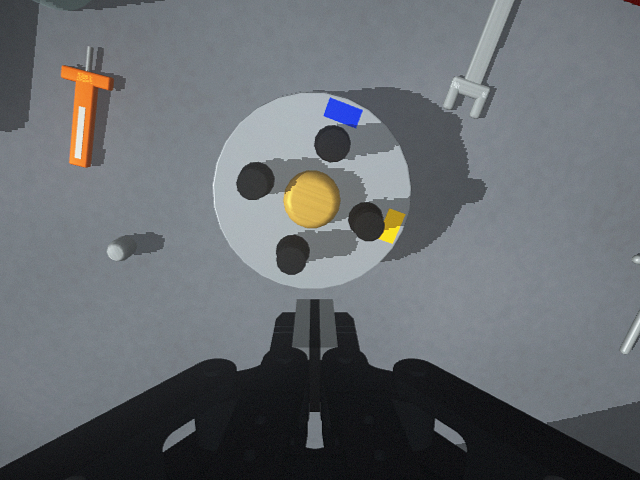

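The wrist view shows four covers at (333,143) blue, (255,181), (367,221) yellow and (292,255), with the brass cap at (312,198). Next I'll locate the tops from depth.

Run:
```python
from h import *
f=np.load('w0.npz');cc=(imaging.calibration('wrist'),f['R'],f['p'])
P=cloud('wrist',f['d'],cc)
hsv=cv2.cvtColor(f['im'],cv2.COLOR_RGB2HSV)
face=(abs(P[...,2]-58)<8)&(np.hypot(P[...,0]-522,P[...,1]-74)<100)
print('face z',np.median(P[face][:,2]))
c,R,_=cv2.fitEllipse(max(cv2.findContours(cv2.morphologyEx((face|((P[...,2]>50)&(np.hypot(P[...,0]-522,P[...,1]-74)<80))).astype(np.uint8),cv2.MORPH_CLOSE,np.ones((5,5))),0,1)[0],key=len))
print('face ellipse',c,R,to_plane('w',c,58,cc))
for n,(u,v) in dict(yel=(367,221),xyel=(255,181),blue=(333,143),xblue=(292,255)).items():
    q=P[v-25:v+25,u-25:u+25].reshape(-1,3)
    zt=np.percentile(q[:,2],97);s=q[(q[:,2]>zt-4)]
    mn,rad=cv2.minEnclosingCircle(s[:,:2].astype(np.float32))
    print(n,len(s),'top',np.round(np.median(s,0),1),'meanxy',np.round(s.mean(0),1),np.round(mn,1),round(rad,1))
for n,m in dict(y=(hsv[...,0]>22)&(hsv[...,0]<35)&(hsv[...,1]>180)&face,b=(hsv[...,0]>105)&(hsv[...,0]<130)&(hsv[...,1]>180)&face).items(): print(n,m.sum(),np.round(P[m].mean(0),1))
```

```text
face z 59.32987084477372
face ellipse (314.4181213378906, 416.94140625) (180.37844848632812, 604.34716796875) [298.02572312   5.56245751  58.        ]
yel 742 top [523.5  25.8  99. ] meanxy [524.2  26.5 103.4] [551.5  55.5] 53.8
xyel 810 top [529.7 126.2  99.1] meanxy [530.4 125.9 103.9] [554.2 112.4] 41.3
blue 849 top [576.9  72.9  97. ] meanxy [576.9  73.   99.3] [579.7  77.7] 18.4
xblue 688 top [476.1  79.2  97.7] meanxy [477.1  79.2 101. ] [526.6  85. ] 64.3
y 461 [521.8  -1.9  60.1]
b 667 [603.1  71.4  60.1]
```

```bash
python3 -m jog '[[-1,0.004,-0.057,-0.04,0,0,0],[-1,0.004,-0.057,-0.1,0,0,0],[-1,0.004,-0.057,-0.16,0,0,0],[-1,0.004,-0.057,-0.2,0,0,0],[-1,0.004,-0.057,-0.22,0,0,0],[-1,0.004,-0.057,-0.22,0,0,0],[-1,0.004,-0.057,-0.22,0,0,0]]'
python3 - <<'E'
from h import *
cc=cam('wrist');im,d=imaging.capture('wrist')
cv2.imwrite('pics/w1.png',im[:,:,::-1])
E
```

```text
clock: 3.82
position: [524.0, 25.9, 110.9]
ee_rot: [[0.959, 0.285, 0.001], [0.285, -0.959, 0.0], [0.001, 0.0, -1.0]]
contact_force: [-0.7, 0.6, 0.0]
gripper_width: 0.0
grasp_force: 0.0
```

View pics/w1.png

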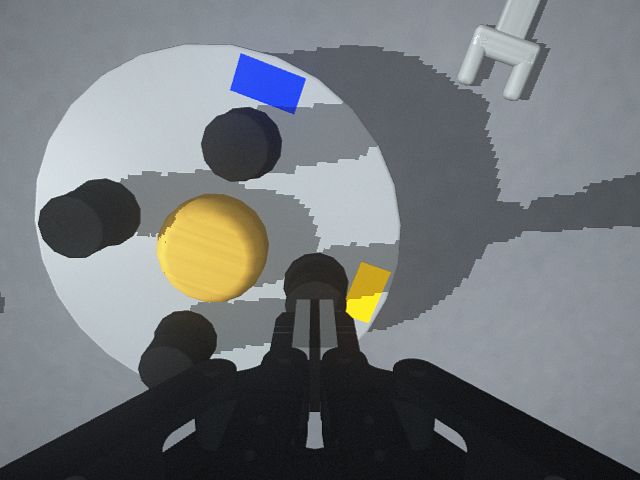

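The tip is at (315,300) and the yellow cover's top at about (316,283). I'll check that offset against the projection.

Run:
```python
from h import *
cc=cam('wrist');print('cover',to_plane('w',(316,283),97,cc)); c,R,p=cc
s=r.state();
for off in ([0,0,0],[11,0,0],[-11,0,0]):
    x=R.T@(np.array(s['position'])+np.array(s['ee_rot'])@off-p);print(off,c['fx']*x[0]/x[2]+c['cx'],c['fy']*x[1]/x[2]+c['cy'])
for n,uv in dict(blue=(241,143),xy=(106,212),xb=(186,341)).items(): print(n,to_plane('w',uv,96,cc))
```

```text
cover [533.37642255  28.31930722  97.        ]
[0, 0, 0] 315.3103798845939 319.75072978869343
[11, 0, 0] 315.31666973492105 293.30721533832656
[-11, 0, 0] 315.30433575833877 345.1611818112811
blue [578.86812093  71.10721472  96.        ]
xy [538.25127674 115.62325483  96.        ]
xb [491.34469228  74.28311576  96.        ]
```

Run:
```python
from h import *
f=np.load('w0.npz');c0=(imaging.calibration('wrist'),f['R'],f['p'])
from scipy.optimize import least_squares
# rim points in w0 image: radial brightness edge vs predicted circle
cc=cam('wrist');im1=cv2.imread('pics/w1.png');im0=cv2.imread('pics/w0.png')
def proj(X,cc):
    c,R,p=cc;x=(X-p)@R;return np.stack([c['fx']*x[:,0]/x[:,2]+c['cx'],c['fy']*x[:,1]/x[:,2]+c['cy']],1)
for nm,im,k in (('w0',im0,c0),('w1',im1,cc)):
    sat=cv2.GaussianBlur(cv2.cvtColor(im,cv2.COLOR_BGR2GRAY).astype(np.float32),(3,3),0)
    pts=[]
    for a in np.arange(0,2*np.pi,.05):
        rr=np.arange(80,102,.5);X=np.stack([526.5+rr*np.cos(a),76+rr*np.sin(a),58+0*rr],1);uv=proj(X,k)
        if (uv<1).any() or (uv[:,0]>637).any() or (uv[:,1]>280).any(): continue
        g=sat[uv[:,1].round().astype(int),uv[:,0].round().astype(int)];d=g[:-4]-g[4:];i=d.argmax()
        if d[i]>25: pts.append(X[i+2,:2])
    pts=np.array(pts);s=least_squares(lambda q:np.hypot(*(pts-q[:2]).T)-90,[526,76],loss='soft_l1')
    print(nm,len(pts),s.x,np.abs(s.fun).mean())
    o=im.copy()
    for X in ([523.4,25.8,97],[529.6,126.2,97],[576.9,72.9,95],[476.1,79.1,96]):
        cv2.polylines(o,[proj(np.array([[X[0]+13*np.cos(a),X[1]+13*np.sin(a),X[2]] for a in np.arange(0,6.3,.3)]),k).round().astype(int)],True,(0,255,0))
    cv2.imwrite(f'pics/{nm}o.png',o)
cv2.imwrite('pics/o.png',np.hstack([cv2.imread('pics/w0o.png')[80:300,190:430],cv2.imread('pics/w1o.png')[:400,:420][90:310]]))
```

```text
w0 94 [525.01546597  76.06046313] 0.7704369167529521
w1 71 [524.73407784  76.16074807] 0.3503406386886064
```

View pics/w1o.png

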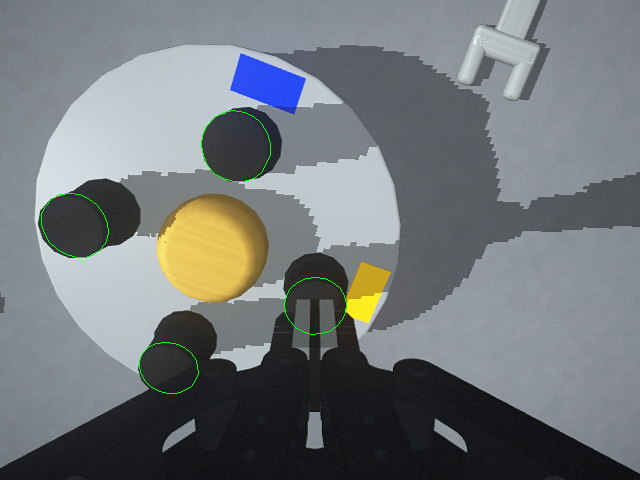

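The predicted top circles match the covers in the image. I'll press yellow slowly, watching the force.

```bash
python3 -m jog '[[-1,-0.001,0,-0.005,0,0,0],[-1,-0.001,0,-0.010,0,0,0],[-1,-0.001,0,-0.014,0,0,0],[-1,-0.001,0,-0.016,0,0,0],[-1,-0.001,0,-0.018,0,0,0],[-1,-0.001,0,-0.020,0,0,0],[-1,-0.001,0,-0.022,0,0,0],[-1,-0.001,0,-0.022,0,0,0]]'
```

```text
clock: 4.88
position: [522.7, 25.9, 92.3]
ee_rot: [[0.959, 0.285, -0.0], [0.285, -0.959, -0.0], [-0.0, -0.0, -1.0]]
contact_force: [-1.3, -0.6, 1.3]
gripper_width: 0.1
grasp_force: 0.8
```

```bash
python3 -m jog '[[-1,0,0,-0.0015,0,0,0],[-1,0,0,-0.003,0,0,0],[-1,0,0,-0.0045,0,0,0],[-1,0,0,-0.006,0,0,0],[-1,0,0,-0.006,0,0,0],[-1,0,0,-0.006,0,0,0]]'
```

```text
clock: 5.62
position: [522.8, 25.9, 87.6]
ee_rot: [[0.959, 0.285, 0.0], [0.285, -0.959, -0.0], [0.0, 0.0, -1.0]]
contact_force: [-0.4, 0.9, 1.8]
gripper_width: -0.2
grasp_force: 0.9
```

```bash
python3 -m jog '[[-1,0,0,-0.001,0,0,0],[-1,0,0,-0.002,0,0,0],[-1,0,0,-0.002,0,0,0],[-1,0,0,-0.002,0,0,0]]'
```

```text
clock: 6.12
position: [522.8, 25.9, 86.2]
ee_rot: [[0.959, 0.285, 0.0], [0.285, -0.959, 0.0], [0.0, 0.0, -1.0]]
contact_force: [-2.0, -0.1, 6.5]
gripper_width: 0.3
grasp_force: 3.5
```

```bash
python3 -m jog '[[-1,0,0,-0.0008,0,0,0],[-1,0,0,-0.0015,0,0,0],[-1,0,0,-0.0015,0,0,0],[-1,0,0,-0.0015,0,0,0]]'
```

```text
clock: 6.62
position: [522.9, 25.9, 85.2]
ee_rot: [[0.959, 0.285, 0.001], [0.285, -0.959, 0.0], [0.001, 0.0, -1.0]]
contact_force: [-4.0, 0.3, 10.5]
gripper_width: 0.2
grasp_force: 5.3
```

Yellow is home: 10.5 N, rising at 4 N/mm. Now lift and cross over to the opposite one.

```bash
python3 -m jog '[[-1,0,0,0.005,0,0,0],[-1,0,0,0.035,0,0,0],[-1,0.004,0.06,0.04,0,0,0],[-1,0.0075,0.125,0.04,0,0,0],[-1,0.0075,0.125,0.04,0,0,0],[-1,0.0075,0.125,0.03,0,0,0],[-1,0.0075,0.125,0.02,0,0,0],[-1,0.0075,0.125,0.02,0,0,0]]'
```

```text
clock: 7.62
position: [528.2, 125.0, 99.8]
ee_rot: [[0.959, 0.284, -0.002], [0.284, -0.959, -0.0], [-0.002, -0.0, -1.0]]
contact_force: [-0.1, 0.2, 0.7]
gripper_width: -0.0
grasp_force: 0.0
```

```bash
python3 -m jog '[[-1,0,0.0005,-0.002,0,0,0],[-1,0,0.0005,-0.004,0,0,0],[-1,0,0.0005,-0.006,0,0,0],[-1,0,0.0005,-0.008,0,0,0],[-1,0,0.0005,-0.010,0,0,0],[-1,0,0.0005,-0.012,0,0,0],[-1,0,0.0005,-0.014,0,0,0],[-1,0,0.0005,-0.014,0,0,0]]'; python3 -m jog '[[-1,0,0,-0.0015,0,0,0],[-1,0,0,-0.0025,0,0,0],[-1,0,0,-0.0025,0,0,0],[-1,0,0,-0.0025,0,0,0]]'
```

```text
clock: 8.62
position: [528.7, 126.4, 89.5]
ee_rot: [[0.959, 0.285, -0.0], [0.285, -0.959, 0.0], [-0.0, -0.0, -1.0]]
contact_force: [0.7, -1.1, 0.4]
gripper_width: -0.2
grasp_force: 0.8
clock: 9.12
position: [528.7, 126.4, 87.6]
ee_rot: [[0.959, 0.285, -0.0], [0.285, -0.959, 0.0], [0.0, -0.0, -1.0]]
contact_force: [1.0, -0.6, 1.8]
gripper_width: -0.4
grasp_force: 0.9
```

Same pattern as yellow at 87.6, so I'll press another 2.4 mm or so.

```bash
python3 -m jog '[[-1,0,0,-0.001,0,0,0],[-1,0,0,-0.002,0,0,0],[-1,0,0,-0.003,0,0,0],[-1,0,0,-0.003,0,0,0],[-1,0,0,-0.003,0,0,0]]'
```

```text
clock: 9.75
position: [528.8, 126.4, 85.6]
ee_rot: [[0.959, 0.285, 0.0], [0.285, -0.959, 0.0], [0.0, -0.0, -1.0]]
contact_force: [-2.0, -0.3, 9.8]
gripper_width: 0.5
grasp_force: 4.7
```

```bash
python3 -m jog '[[-1,0,0,0.005,0,0,0],[-1,0,0,0.035,0,0,0],[-1,0.03,-0.034,0.04,0,0,0],[-1,0.059,-0.067,0.04,0,0,0],[-1,0.059,-0.067,0.04,0,0,0],[-1,0.059,-0.067,0.03,0,0,0],[-1,0.059,-0.067,0.02,0,0,0],[-1,0.059,-0.067,0.02,0,0,0]]'
```

```text
clock: 10.75
position: [575.0, 73.2, 100.3]
ee_rot: [[0.958, 0.286, -0.002], [0.286, -0.958, -0.0], [-0.002, -0.0, -1.0]]
contact_force: [0.2, -0.5, 0.4]
gripper_width: -0.2
grasp_force: 0.0
```

```bash
python3 -m jog '[[-1,0,0,-0.002,0,0,0],[-1,0,0,-0.004,0,0,0],[-1,0,0,-0.006,0,0,0],[-1,0,0,-0.008,0,0,0],[-1,0,0,-0.010,0,0,0],[-1,0,0,-0.012,0,0,0],[-1,0,0,-0.014,0,0,0],[-1,0,0,-0.014,0,0,0]]'; python3 -m jog '[[-1,0,0,-0.0015,0,0,0],[-1,0,0,-0.0025,0,0,0],[-1,0,0,-0.0025,0,0,0],[-1,0,0,-0.0025,0,0,0]]'
```

```text
clock: 11.75
position: [576.0, 72.7, 89.9]
ee_rot: [[0.959, 0.285, 0.0], [0.285, -0.959, 0.0], [0.0, 0.0, -1.0]]
contact_force: [-0.0, 0.3, 1.3]
gripper_width: -0.0
grasp_force: 0.8
clock: 12.25
position: [576.0, 72.7, 88.0]
ee_rot: [[0.959, 0.285, 0.0], [0.285, -0.959, 0.0], [0.0, 0.0, -1.0]]
contact_force: [0.1, 0.5, 2.2]
gripper_width: -0.1
grasp_force: 0.8
```

```bash
python3 -m jog '[[-1,0,0,-0.001,0,0,0],[-1,0,0,-0.002,0,0,0],[-1,0,0,-0.003,0,0,0],[-1,0,0,-0.0035,0,0,0],[-1,0,0,-0.0035,0,0,0],[-1,0,0,-0.0035,0,0,0]]'
```

```text
clock: 13.0
position: [576.0, 72.8, 85.6]
ee_rot: [[0.959, 0.285, 0.001], [0.285, -0.959, 0.0], [0.001, 0.0, -1.0]]
contact_force: [-1.4, 0.9, 9.5]
gripper_width: -0.2
grasp_force: 4.6
```

```bash
python3 -m jog '[[-1,0,0,0.005,0,0,0],[-1,0,0,0.035,0,0,0],[-1,-0.06,0.004,0.04,0,0,0],[-1,-0.126,0.008,0.04,0,0,0],[-1,-0.126,0.008,0.04,0,0,0],[-1,-0.126,0.008,0.03,0,0,0],[-1,-0.126,0.008,0.02,0,0,0],[-1,-0.126,0.008,0.02,0,0,0]]'
```

```text
clock: 14.0
position: [475.2, 79.0, 100.1]
ee_rot: [[0.959, 0.285, -0.002], [0.285, -0.959, -0.0], [-0.002, -0.0, -1.0]]
contact_force: [-0.4, -0.5, 0.8]
gripper_width: 0.2
grasp_force: 0.0
```

```bash
python3 -m jog '[[-1,0,0,-0.002,0,0,0],[-1,0,0,-0.004,0,0,0],[-1,0,0,-0.006,0,0,0],[-1,0,0,-0.008,0,0,0],[-1,0,0,-0.010,0,0,0],[-1,0,0,-0.012,0,0,0],[-1,0,0,-0.014,0,0,0],[-1,0,0,-0.014,0,0,0]]'; python3 -m jog '[[-1,0,0,-0.0015,0,0,0],[-1,0,0,-0.0025,0,0,0],[-1,0,0,-0.0025,0,0,0],[-1,0,0,-0.0025,0,0,0]]'
```

```text
clock: 15.0
position: [475.2, 79.1, 89.9]
ee_rot: [[0.959, 0.285, 0.0], [0.285, -0.959, -0.0], [0.0, 0.0, -1.0]]
contact_force: [0.8, 1.0, 1.1]
gripper_width: 0.3
grasp_force: 0.8
clock: 15.5
position: [475.2, 79.2, 88.0]
ee_rot: [[0.959, 0.285, 0.0], [0.285, -0.959, 0.0], [0.0, -0.0, -1.0]]
contact_force: [1.8, 0.6, 1.7]
gripper_width: 0.2
grasp_force: 0.9
```

```bash
python3 -m jog '[[-1,0,0,-0.001,0,0,0],[-1,0,0,-0.002,0,0,0],[-1,0,0,-0.003,0,0,0],[-1,0,0,-0.0035,0,0,0],[-1,0,0,-0.0035,0,0,0],[-1,0,0,-0.0035,0,0,0]]'
```

```text
clock: 16.25
position: [475.3, 79.2, 85.5]
ee_rot: [[0.959, 0.285, 0.0], [0.285, -0.959, 0.0], [0.0, 0.0, -1.0]]
contact_force: [-0.6, -0.6, 9.5]
gripper_width: 0.2
grasp_force: 4.8
```

Now lift clear to the earlier viewing pose and check.

```bash
python3 -m jog '[[-1,0,0,0.005,0,0,0],[-1,0,0,0.04,0,0,0],[-1,0,0,0.1,0,0,0],[-1,0.03,-0.005,0.16,0,0,0],[-1,0.056,-0.01,0.22,0,0,0],[-1,0.056,-0.01,0.25,0,0,0],[-1,0.056,-0.01,0.25,0,0,0],[-1,0.056,-0.01,0.25,0,0,0]]'
python3 - <<'E'
from h import *
cc=cam('wrist');im,d=imaging.capture('wrist');cv2.imwrite('pics/w2.png',im[:,:,::-1])
P=cloud('w',d,cc);f=np.load('w0.npz');P0=cloud('w',f['d'],(cc[0],f['R'],f['p']))
for n,x,y in (('y',522.4,25.8),('xy',528.6,126.2),('b',575.9,72.9),('xb',475.1,79.1),('face',490,115)):
    print(n,[round(float(np.median(Q[(np.hypot(Q[...,0]-x,Q[...,1]-y)<8)&(Q[...,2]>50)&(Q[...,2]<115)][:,2])),1) for Q in (P0,P)])
print(r.state()['position'])
E
```

```text
clock: 17.25
position: [519.4, 71.1, 284.2]
ee_rot: [[0.959, 0.285, -0.002], [0.285, -0.959, -0.0], [-0.002, -0.0, -1.0]]
contact_force: [0.4, 0.4, 0.3]
gripper_width: 0.1
grasp_force: 0.0
y [99.1, 89.3]
xy [99.2, 89.3]
b [97.0, 89.4]
xb [97.7, 89.3]
face [59.3, 59.3]
[519.27226517  71.12153594 284.0135804 ]
```

View pics/w2.png

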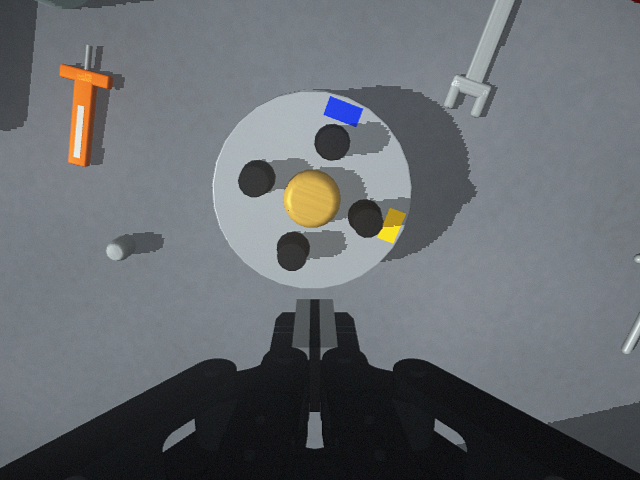

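All four tops read 30 mm above the face, which is fully home, and the loose things in view, around (90,110), (120,250) and (470,90), haven't moved.

```bash
python3 -c "
from cell import r;print(r.hand_in())"
```

```text
the job is handed in; nothing more can be done
None
```

I pressed all four covers fully home in the asked order (yellow, across from yellow, blue, across from blue) at about 10 N each, and handed the job in at about 17 s with the arm clear of the hub and nothing around it touched.

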